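# Raise a sample pot to the colour reader with the cam lever and hold it

## Task

Lift the blue paint sample pot out of the grey bin, keeping it upright, stand it fully down in the round black nest of the colour-reading stand and let go of it. Then swing the stand's red-handled cam lever up to its highest lift point, where the lever stands straight up, and finish while still holding the lever there with the fingers, because it springs back when let go; the pot must be standing in the raised nest on its own. Leave the lever down until the pot is in the nest, and leave the other pots and the things lying around where they are.

Things in the scene. Friction and masses are not known exactly. Their poses are not given: they have to be found in the camera images.
- pot_blue_mid (a point): centre, half-way up, of the blue sample pot: an upright closed round pot, 42 mm diameter, 66 mm tall, 60 to 130 g, blue all over but for a white ring near the cap (cap 40 mm diameter, top 16 mm). This point is 33 mm above its underside. It starts standing in the bin in one of three places in a row, free to be picked from above.
- pot_yellow_mid (a point): the same point of an equal pot in yellow, standing in the bin; leave it there
- pot_red_mid (a point): the same point of an equal pot in red, standing in the bin; leave it there
- bin: grey open bin, fixed, 300 mm along its own x, 130 mm along its own y, 38 mm high; walls and floor 5 mm thick. Origin at the centre of its underside, on the table. The three pots stand in a row along its x, about 85 mm apart.
- stand: colour-reading stand, fixed. Origin on the table; at yaw 0 its x points away from the robot, its y to the left. In its frame, mm: base plate 15 high, x -75..75, y -120..210; nest axis x 0, y 60; four rods 123 high at x +-46, y 20 and 100; white reader x -50..50, y 142..208, 205 high; lever's bearing block at x 0, y -12, 79 high; lever arm in plane y -40; red handle y -46..-122.
- nest (a point): centre of the nest's inner floor, on which the pot stands: 94 mm above the table plus the lift. The nest is a round black dish of 52 mm inner diameter with a rim 8 mm above that floor, on an aluminium stage that the cam raises straight up. The pot's centre is 33 mm above this point when seated.
- handle (a point): middle of the lever's red handle: a smooth round bar, fixed to the arm, 16 mm thick and 76 mm long, lying level along the stand's y. It sits 130 mm from the lever's pivot line and moves in a vertical circle about pivot; the lever arm is 38 mm from this point on the stand's +y side, the other end is free.
- pivot (a point): point on the lever's turning axis (which runs along the stand's y) in the plane of the handle's middle; fixed on the stand, 50 mm above the table
- lever (a joint): cam lever angle, rad: 0 is level along the stand's -x (towards the robot), grows as the handle swings up and over to +x; highest lift at 1.57 (straight up), beyond it the stage sinks; stops at 0 and 2.3. Starts between 0.08 and 0.45, kept there by friction. Raising it against its spring takes up to 1 N m (8 N at the handle); let go at the top it springs back to below 1.0.
- lift (a joint): height of the stage above its lowest position, m, driven only by the cam: 0 at lever 0, about 0.011 at 0.45, 0.030 at lever 1.57, less beyond
- tin_blue: paint tin with blue label, 92 mm diameter, 115 mm tall, standing; leave alone. Origin at the centre of its underside
- tin_white: paint tin with white label, 80 mm diameter, 100 mm tall, standing; leave alone. Origin at the centre of its underside
- cup: white mixing cup, 80 mm rim diameter, 85 mm tall, standing; leave alone. Origin at the centre of its underside
- spatula: spatula lying flat on the table in front of the robot; leave alone
- brush: brush lying flat on the table; leave alone
Mind the look-alikes: they are no part of the job. What is shaped like the part that bears pot_blue_mid but orange is not meant.

How it is judged:
On the way, in this order (a step that is already met when the one before it is completed fails the run):
1. the blue pot is lifted clear of the bin in the fingers (z of pot_blue_mid in the frame of bin above 0.075 m and contact force between the fingers and pot_blue above 0.3 N), for 0.1 s.
2. the blue pot stands released in the nest, the lever still down (horizontal distance between pot_blue_mid and nest below 0.008 m and z of pot_blue_mid in the frame of nest below 0.036 m and angle between pot_blue_mid's own z axis and vertical below 0.1 rad and contact force between the fingers and pot_blue below 0.1 N and value of joint lever below 0.8 rad), for 0.2 s.
At the end, for the whole second after the job is handed in: The fingers hold the lever (more than 1 N) at rest within 0.15 rad of straight up, the stage is at least 28.5 mm up (of 30), and the blue pot stands upright (within 0.1 rad) on the nest's floor, within 8 mm of its centre, untouched by the robot (value of joint lever between 1.42 and 1.72 rad and value of joint lift above 0.0285 m and velocity of joint lever between -0.1 and 0.1 rad/s and contact force between the fingers and lever above 1 N and horizontal distance between pot_blue_mid and nest below 0.008 m and z of pot_blue_mid in the frame of nest between 0.03 and 0.036 m and angle between pot_blue_mid's own z axis and vertical below 0.1 rad and contact force between each of the arm, the fingers and pot_blue below 0.1 N); the arm keeps its last pose, push and grip.
It fails at once if the blue pot is tipped by more than 0.6 rad (angle between pot_blue_mid's own z axis and vertical above 0.6 rad).
It fails at once if the lever is raised before the pot stands in the nest (value of joint lever above 0.9 rad and horizontal distance between pot_blue_mid and nest above 0.03 m).
It fails at once if another pot is moved by more than 40 mm or tipped (distance of any of pot_yellow_mid, pot_red_mid from where it was at the start of the episode above 0.04 m or angle between any of pot_yellow_mid, pot_red_mid's own z axis and vertical above 0.5 rad).
It fails at once if a tin, the cup, the spatula or the brush is moved by more than 50 mm (distance of any of tin_blue, tin_white, cup, spatula, brush from where it was at the start of the episode above 0.05 m).
It also fails if it takes over 64 s, if anything falls off the work surface, if the arm or the gripper's body presses on something with over 40 N, if the wrist force passes 120 N, or if a joint passes its speed limit or range.

## Robot

A 7-joint arm with a two-finger parallel gripper is mounted at the origin on the work surface. World frame = base frame: x ahead of the robot, y to its left, z up, the work surface at z = 0. Lengths are in m, angles in rad, forces in N, time in s.
With the tool pointing down it reaches from about 0.425 to 0.875 m from the base axis. Payload 4.7 kg.
Tool frame: the origin (TCP) lies between the finger pads; the fingertips stand 17 mm ahead of it and the grasp point (between the pads) lies 2 mm behind it; z points along the fingers, y is the direction in which the jaws open and shut (so a half turn about z gives the same grasp; the last joint's range is limited). The gripper opens to 87 mm and grips with 3 to 60 N. Pads are 19 mm wide; open, the fingers measure 117 mm over their backs; the gripper's body (75 mm by 190 mm) begins 51 mm behind the grasp point.
Start: joints at [-1.261, 0.321, -0.07, 1.45, 0.023, 1.371, -0.057], TCP at [0.19, 0.622, 0.24] pointing down, gripper open.
Joint ranges: [-2.86, 2.86], [-0.3, 2.09], [-1.38, 1.24], [0.06, 2.45], [-1.56, 4.7], [0.09, 2.05], [-2.69, 2.69]. Speed limits (rad/s): [2.57, 2.57, 3.14, 3.14, 3.14, 3.14, 3.14].

## Interface

Orientations are given as a 3x3 rotation matrix whose columns are the frame's x, y, z axes.
In Python, from station import readout, imaging, bot gives the robot as it stands.
- The arm moves only by the shell command python3 -m pendant 'ROWS' [FORCE]. ROWS is JSON, a list of rows, each a list of 7 numbers: the opening, from -1 (shut) to 1 (fully open), so that 0 is half open, then the shift along the tool's x, y, z in mm, then the turn, a rotation vector about the tool's x, y, z in rad. A call has 1 to 8 rows; each row shifts and turns the commanded pose from where the row before left it, along the tool's axes as they then stand; what a row does not reach is not made up. A row lasts 1/8 s, in which the tool goes at most 62.5 mm and 10.7 degrees, less where a joint would pass 70% of its speed; a pose out of reach is approached as far as the arm can. A call with a gripper value outside its range is refused whole. The fingers move at their own pace and stop on an object; FORCE is the grip in N (left out, the last holds). Time passes only in rows, so rows that do not move let the fingers close. It gives the time, the measured TCP pose, the force and the opening at its end, in the units of the state.
- readout.read_state(): the state, without advancing time (a new reading comes with each control period).
- imaging.get_image(name): name is "scene" or "side" or "wrist"; returns the picture (420x560x3 uint8, red, green, blue); there is no depth.
- imaging.calibration(name): a dict with "K" (3x3 intrinsics, pixels), "eye" and "attitude" of the camera in the world. Camera axes: x right, y down, z forward; pixel columns grow to the right and rows downward; lengths in m; the calibration is good to about 2 mm. A picture is of the moment at which its call begins: read the wrist's pose just before it. calibration takes no time and is no camera call; for the wrist camera it gives the pose at the moment of the call.
- bot.finish_job(): hands the job in, once; it reports no verdict.
The state is a dict: "t": time; "joint_positions": joint angles; "qvel": joint speeds; "joint_torque": joint torques, N m; "tool_pos": TCP position; "ee_rot": TCP orientation; "wrist_force": force on the tool from outside, world axes, zero at the start; "torque": the same for the moment, N m; "width": finger opening in m.
Only numpy, scipy, OpenCV 4.12 (cv2) and the standard library are available. Lean on these libraries where they do the work, as an engineer would, in place of code of your own. Each camera call takes 0.05 s, during which the arm holds its last target.

## Working session

There is one attempt and no reset: what is moved stays moved. The work goes in short steps, Python scripts to look and compute and a shell command to move; the robot and the scene stay as the last step left them, time stands still between calls to the robot, and variables do not carry over. Pictures are saved under pics/ and viewed, and the job is handed in when it is done.

```bash
mkdir -p pics; ls; python3 - <<'E'
from station import readout, imaging, bot
import cv2
s=readout.read_state(); print(s)
for n in ["scene","side","wrist"]:
    c=imaging.calibration(n); print(n,c)
    cv2.imwrite(f"pics/{n}0.png",cv2.cvtColor(imaging.get_image(n),cv2.COLOR_RGB2BGR))
E
```

```text
pics
{'t': 0.0, 'joint_positions': array([-1.26086874,  0.32184272, -0.0700726 ,  1.45168986,  0.02262892,
        1.3707879 , -0.05689864]), 'qvel': array([-0.00075282, -0.0016442 ,  0.00049599,  0.00034418,  0.00034597,
       -0.00105558, -0.00063783]), 'joint_torque': array([-7.76639672e-05, -4.91296971e+01, -4.03763736e-01, -3.12533462e+01,
       -6.39255135e-02,  4.40199778e-02,  1.83264392e-04]), 'tool_pos': array([0.18940546, 0.62124301, 0.23844113]), 'ee_rot': array([[-9.56568959e-01,  2.91505803e-01, -4.39632246e-04],
       [ 2.91506105e-01,  9.56567100e-01, -1.89067816e-03],
       [-1.30605913e-04, -1.93671952e-03, -9.99998116e-01]]), 'wrist_force': array([0.04215735, 0.19037449, 0.69797835]), 'torque': array([ 0.01280179, -0.05665382,  0.00036734]), 'width': 0.08693131457344927}
scene {'K': array([[390.15661137,   0.        , 284.48780059],
       [  0.        , 390.15661137, 210.44845187],
       [  0.        ,   0.        ,   1.        ]]), 'eye': array([1.0483869 , 0.06140676, 1.00825423]), 'attitude': array([[-0.17009236,  0.83856531, -0.51756817],
       [ 0.98532284,  0.15240479, -0.07688749],
       [ 0.01440469, -0.52304971, -0.85218044]])}
side {'K': array([[435.87447369,   0.        , 278.69229647],
       [  0.        , 435.87447369, 206.97516928],
       [  0.        ,   0.        ,   1.        ]]), 'eye': array([ 0.07105115, -0.8548002 ,  0.86986495]), 'attitude': array([[ 0.87933876, -0.31475347,  0.35734242],
       [-0.47582147, -0.55097566,  0.68557986],
       [-0.01890167, -0.77288814, -0.63426071]])}
wrist {'K': array([[310.6992807 ,   0.        , 281.4157954 ],
       [  0.        , 310.6992807 , 210.45246473],
       [  0.        ,   0.        ,   1.        ]]), 'eye': array([0.11545872, 0.64421048, 0.3833401 ]), 'attitude': array([[ 0.2920913 ,  0.91896887,  0.26491299],
       [ 0.95638784, -0.28001565, -0.0831477 ],
       [-0.00223036,  0.27764628, -0.96068078]])}
```

View pics/scene0.png

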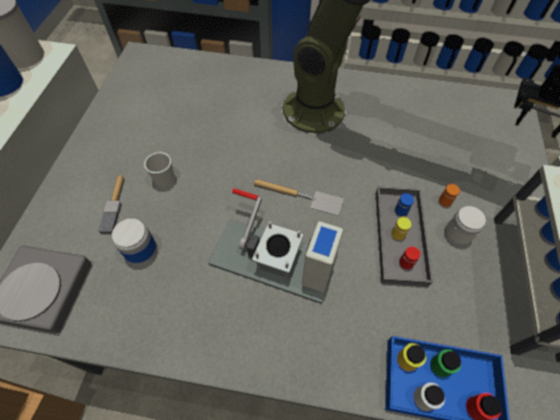

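View pics/side0.png

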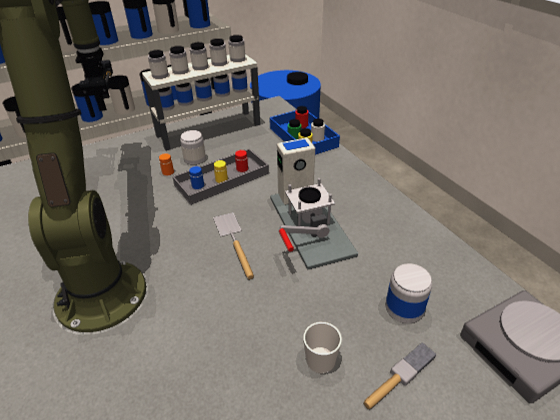

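View pics/wrist0.png

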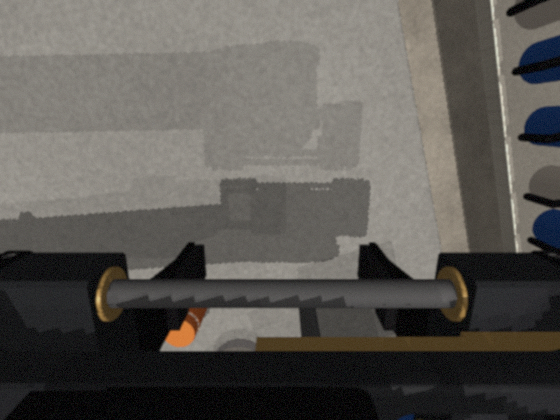

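```bash
cat > h.py <<'E'
import numpy as np, cv2
from station import readout, imaging, bot
def ray(n,uv,c=None):
    c=c or imaging.calibration(n); d=np.linalg.inv(c["K"])@np.array([uv[0],uv[1],1.]); return np.array(c["eye"]),c["attitude"]@d
def onz(n,uv,z,c=None):
    e,d=ray(n,uv,c); return e+d*(z-e[2])/d[2]
def tri(obs):
    A=np.zeros((3,3));b=np.zeros(3)
    L=[]
    for n,uv in obs:
        e,d=ray(n,uv); d=d/np.linalg.norm(d); P=np.eye(3)-np.outer(d,d); A+=P;b+=P@e; L.append((e,P))
    p=np.linalg.solve(A,b); return p,[np.linalg.norm(P@(p-e)) for e,P in L]
def proj(n,p,c=None):
    c=c or imaging.calibration(n); q=c["K"]@(c["attitude"].T@(np.array(p)-c["eye"])); return q[:2]/q[2]
def blobs(im,lo,hi,amin=20):
    h=cv2.cvtColor(im,cv2.COLOR_RGB2HSV); m=cv2.inRange(h,lo,hi)
    n,l,s,c=cv2.connectedComponentsWithStats(m)
    return [(c[i].round(1),s[i]) for i in range(1,n) if s[i][4]>=amin]
def save(im,f,box=None,k=1):
    if box: im=im[box[1]:box[3],box[0]:box[2]]
    im=cv2.resize(im,None,fx=k,fy=k,interpolation=cv2.INTER_CUBIC)
    cv2.imwrite("pics/"+f,cv2.cvtColor(im,cv2.COLOR_RGB2BGR))
E
python3 - <<'E'
from h import *
S=imaging.get_image("scene");D=imaging.get_image("side")
np.savez("im0.npz",S=S,D=D)
a=cv2.resize(S[170:300,360:480],None,fx=4,fy=4,interpolation=cv2.INTER_CUBIC)
save(S,"s_bin.png",(365,175,485,295),6); save(D,"d_bin.png",(150,120,280,205),6)
save(S,"s_st.png",(205,175,350,305),5); save(D,"d_st.png",(260,130,370,280),5)
for nm,im in (("S",S),("D",D)):
    print(nm,"blue",blobs(im,(105,120,50),(125,255,255)));print("red",blobs(im,(0,180,80),(6,255,255)));print("yel",blobs(im,(22,150,80),(32,255,255)))
E
```

```text
S blue [(array([36. ,  9.9]), array([ 17,   0,  43,  31, 698], dtype=int32)), (array([206.3,   1.7]), array([193,   0,  25,   5, 105], dtype=int32)), (array([288.3,  25.7]), array([ 271,    0,   40,   61, 1877], dtype=int32)), (array([380.1,   0.6]), array([373,   0,  15,   3,  29], dtype=int32)), (array([442.2,   3.9]), array([434,   0,  20,  10, 124], dtype=int32)), (array([468.4,   5.2]), array([460,   0,  22,  13, 170], dtype=int32)), (array([535.5,   8.6]), array([525,   0,  24,  20, 319], dtype=int32)), (array([556.3,  13.1]), array([551,   2,   9,  20, 104], dtype=int32)), (array([183.7,  39.3]), array([171,  31,  26,  18, 362], dtype=int32)), (array([363.8,  47.5]), array([360,  37,   9,  22, 131], dtype=int32)), (array([373.2,  48.7]), array([369,  40,   9,  19,  87], dtype=int32)), (array([392. ,  51.1]), array([387,  40,  11,  23, 161], dtype=int32)), (array([401.7,  51.7]), array([397,  43,  10,  19,  67], dtype=int32)), (array([ 7.7, 74.7]), array([  0,  46,  22,  50, 664], dtype=int32)), (array([443.9,  57.4]), array([437,  46,  15,  23, 216], dtype=int32)), (array([473
[... 2123 characters left out ...]
ay([270, 111,  25,  30, 466], dtype=int32)), (array([327., 141.]), array([312, 125,  28,  29, 410], dtype=int32)), (array([295.5, 144.3]), array([283, 140,  26,  10, 165], dtype=int32)), (array([196.2, 177.3]), array([189, 166,  15,  23, 250], dtype=int32)), (array([405. , 306.2]), array([387, 285,  42,  33, 619], dtype=int32))]
red [(array([302.5, 118.3]), array([296, 111,  12,  17, 131], dtype=int32)), (array([240.5, 154.4]), array([235, 150,  12,   9,  86], dtype=int32)), (array([241.8, 165.4]), array([236, 159,  12,  13, 117], dtype=int32)), (array([285.9, 239.3]), array([279, 228,  14,  23, 127], dtype=int32))]
yel [(array([220.3, 170.1]), array([214, 160,  13,  23, 179], dtype=int32))]
```

View pics/s_bin.png

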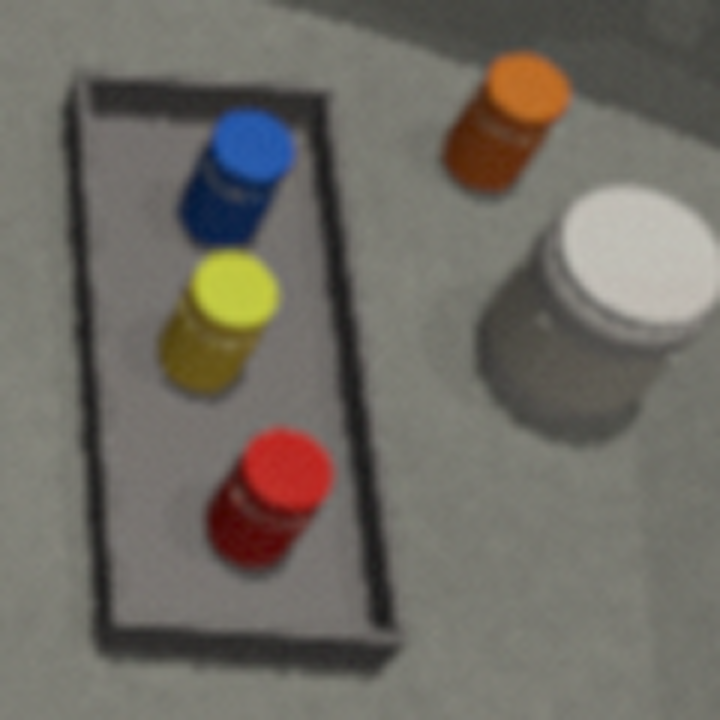

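View pics/d_bin.png

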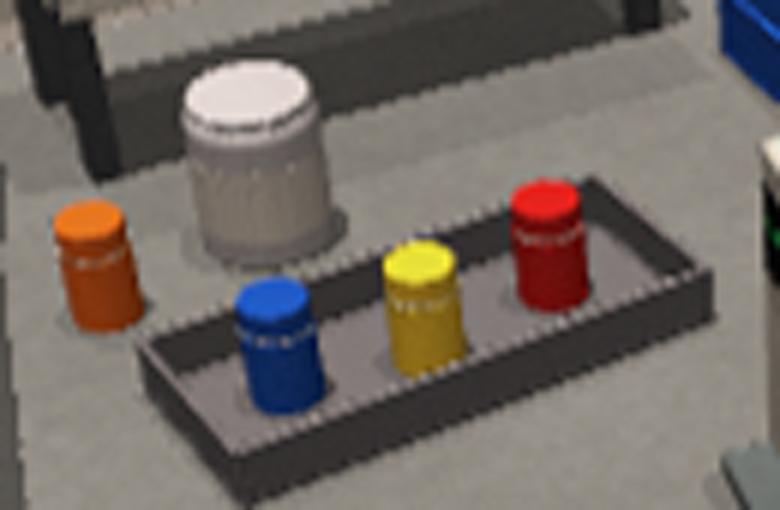

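View pics/s_st.png

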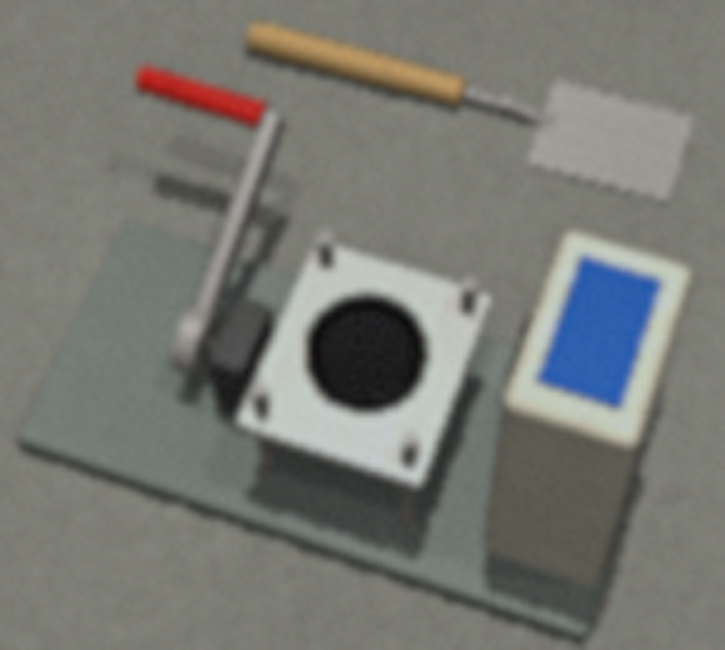

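View pics/d_st.png

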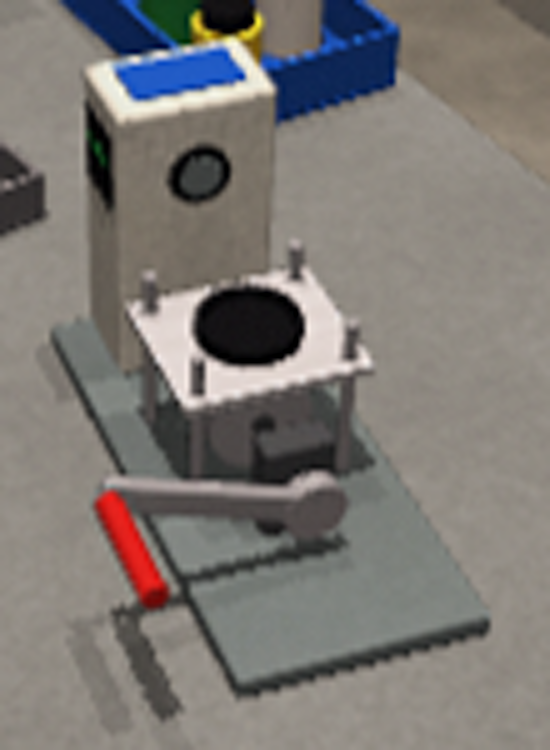

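```bash
python3 - <<'E'
from h import *
z=np.load("im0.npz");S,D=z["S"],z["D"]
# caps: bright part
for nm,lo,hi in (("blue",(105,150,140),(125,255,255)),("yel",(22,150,160),(34,255,255)),("red",(0,170,160),(8,255,255))):
    for n,im in (("scene",S),("side",D)):
        print(nm,n,[(c,s,onz(n,c,.071)[:2].round(4)) for c,s in blobs(im,lo,hi,15) if (n=="scene" and 385<c[0]<430 and 180<c[1]<280) or (n=="side" and 180<c[0]<255 and 140<c[1]<200)])
def pt(a,o,k): return (a[0]/k+o[0]-.4,a[1]/k+o[1]-.4)
so,do=(205,175),(260,130)
for n,a,b in (("nest",(366,353),(250,326)),("hfree",(148,78),(156,594)),("hin",(263,112),(107,502)),("blabel",(602,332),(180,74))):
    print(n,tri([("scene",pt(a,so,5)),("side",pt(b,do,5))]))
for n,im,b in (("scene",S,(255,225,310,275)),("side",D,(290,180,330,210))):
    g=cv2.cvtColor(im,cv2.COLOR_RGB2GRAY); m=np.zeros_like(g); m[b[1]:b[3],b[0]:b[2]]=(g[b[1]:b[3],b[0]:b[2]]<50)*255
    k,l,s,c=cv2.connectedComponentsWithStats(m); i=1+np.argmax(s[1:,4]); print(n,"nest",c[i],s[i]); 
for a in ((20,440),(130,222),(590,632)): print("plate s",onz("scene",pt(a,so,5),.015)[:2].round(4))
for a in ((240,688),(490,625),(55,330)): print("plate d",onz("side",pt(a,do,5),.015)[:2].round(4))
bo=(365,175)
for a in ((75,80),(325,97),(397,640),(100,635)): print("bin s",onz("scene",pt(a,bo,6),.038)[:2].round(4))
E
```

```text
blue scene [(array([406.8, 198.7]), array([401, 194,  13,  11, 105], dtype=int32), array([0.3768, 0.3176]))]
blue side [(array([194.9, 169.5]), array([190, 167,  11,   6,  57], dtype=int32), array([0.376 , 0.3126]))]
yel scene [(array([403.7, 222.9]), array([398, 217,  13,  12, 118], dtype=int32), array([0.4599, 0.3097]))]
yel side [(array([219.3, 163.6]), array([214, 160,  12,   8,  67], dtype=int32), array([0.4582, 0.3047]))]
red scene [(array([412.6, 252.7]), array([406, 247,  14,  12, 131], dtype=int32), array([0.5481, 0.3342]))]
red side [(array([240.3, 153.1]), array([235, 150,  11,   7,  55], dtype=int32), array([0.5452, 0.3286]))]
nest (array([ 0.60599336, -0.02005205,  0.1026016 ]), [np.float64(0.0010067365383712678), np.float64(0.001006736538371221)])
hfree (array([ 0.45480723, -0.17406097,  0.09476957]), [np.float64(0.0024096453270102025), np.float64(0.002409645327010265)])
hin (array([ 0.46595457, -0.1043647 ,  0.09645262]), [np.float64(0.0013832930509816031), np.float64(0.0013832930509814852)])
blabel (array([0.62558943, 0.09450861, 0.20395619]), [np.float64(0.0008965963483113631), np.float64(0.0008965963483113931)])
scene nest [277.70526316 245.15789474] [267 235  23  21 380]
side nest [309.43283582 194.89552239] [299 187  22  16 268]
plate s [ 0.6485 -0.2051]
plate s [ 0.5026 -0.1791]
plate s [0.7015 0.1173]
plate d [ 0.4997 -0.1893]
plate d [ 0.6418 -0.2164]
plate d [0.5575 0.1325]
bin s [0.3297 0.2371]
bin s [0.3174 0.3623]
bin s [0.6063 0.3913]
bin s [0.627 0.262]
```

Candidates for the blue pot, by scene pixel:
- Blue pot in the bin: (404,204).
- Orange look-alike outside the bin: (452,190).
- Yellow pot (401,228) and red pot (410,258), both in the bin.
- Blue-label tin: (134,245).
- Reader's blue label: (324,241).
- Blue rack pots: (543,207) and beyond.

The crop shows a blue body and blue cap with a white ring, standing inside the grey bin, so I choose (404,204). It is at about (0.376, 0.316). The stand's yaw is about -0.165.

```bash
python3 -m pendant '[[0.35,-33.5,-29.6,4,0,0,0],[0.35,-33.5,-29.6,4,0,0,0],[0.35,-33.5,-29.6,4,0,0,0],[0.35,-33.5,-29.6,4,0,0,0],[0.35,-33.5,-29.6,4,0,0,0],[0.35,-33.5,-29.6,4,0,0,0],[0.35,-33.5,-29.6,4,0,0,0],[0.35,-33.5,-29.6,4,0,0,0]]' 30
python3 -m pendant '[[0.35,0,0,3,0,0,0.17],[0.35,0,0,3,0,0,0.17],[0.35,0,0,3,0,0,0.17],[0.35,0,0,3,0,0,0.17],[0.35,0,0,3,0,0,0.17],[0.35,0,0,3,0,0,0.17],[0.35,0,0,3,0,0,0.17],[0.35,0,0,3,0,0,0]]'
python3 - <<'E'
from h import *
s=readout.read_state();print(s['t'],s['tool_pos'],s['ee_rot'],s['width'],s['joint_positions'])
c=imaging.calibration("wrist");W=imaging.get_image("wrist");save(W,"w1.png")
for cc,st in blobs(W,(105,150,60),(125,255,255),60): print(cc,st,onz("wrist",cc,.071,c))
print(proj("wrist",[.3765,.316,.071],c))
E
```

```text
t: 1.25
tool_pos: [0.3775, 0.3158, 0.2076]
ee_rot: [[-0.957, 0.291, 0.0], [0.291, 0.957, 0.0], [-0.0, 0.001, -1.0]]
wrist_force: [0.1, -0.1, -0.3]
width: 0.0588
t: 2.25
tool_pos: [0.3768, 0.3171, 0.1835]
ee_rot: [[-0.087, 0.996, 0.0], [0.996, 0.087, 0.0], [0.0, 0.0, -1.0]]
wrist_force: [0.1, 0.5, 0.1]
width: 0.0587
2.25 [0.37680627 0.31709314 0.18347158] [[-8.66841114e-02  9.96235847e-01  4.69714908e-05]
 [ 9.96235845e-01  8.66841074e-02  8.06642974e-05]
 [ 7.62889828e-05  5.37869958e-05 -9.99999996e-01]] 0.058657072860639474 [-0.91085221  0.02079209  0.15973656  1.91302355 -0.003566    1.20795437
 -0.66309116]
[282.4 182.5] [265 177  36  15 206] [0.37411692 0.34366913 0.071     ]
[282.6 209.7] [ 261  188   44   44 1521] [0.37635633 0.32000303 0.071     ]
[282.36205963 214.14610503]
```

View pics/w1.png

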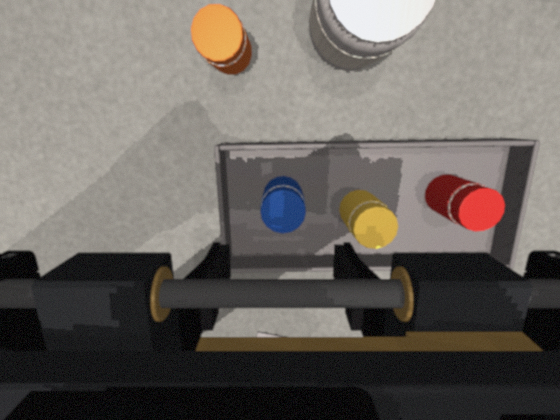

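The close wrist view shows the blue pot at (283,210) in the bin, at about (0.3765, 0.318), between the jaws. The neighbours are clear, so I descend and grip.

```bash
python3 -m pendant '[[0.35,1,0,22,0,0,0],[0.35,0,0,22,0,0,0],[0.35,0,0,22,0,0,0],[0.35,0,0,22,0,0,0],[0.35,0,0,22,0,0,0],[0.35,0,0,22,0,0,0],[0.35,0,0,0,0,0,0]]' 30
python3 -m pendant '[[-1,0,0,0,0,0,0],[-1,0,0,0,0,0,0],[-1,0,0,0,0,0,0],[-1,0,0,0,0,0,0]]' 30
```

```text
t: 3.18
tool_pos: [0.3756, 0.3171, 0.0501]
ee_rot: [[-0.087, 0.996, -0.003], [0.996, 0.087, -0.003], [-0.002, -0.003, -1.0]]
wrist_force: [0.7, 0.5, 0.5]
width: 0.059
t: 3.68
tool_pos: [0.3774, 0.3188, 0.0526]
ee_rot: [[-0.085, 0.996, 0.001], [0.996, 0.085, 0.001], [0.001, 0.002, -1.0]]
wrist_force: [-0.3, 0.5, 5.0]
width: 0.0412
```

```bash
python3 -m pendant '[[-1,0,0,-20,0,0,0],[-1,0,0,-30,0,0,0],[-1,0,0,-32,0,0,0],[-1,0,0,-32,0,0,0],[-1,0,0,-32,0,0,0],[-1,0,0,-32,0,0,0],[-1,0,0,-32,0,0,0],[-1,0,0,-25,0,0,0]]' 30
python3 - <<'E'
from h import *
s=readout.read_state();R=s['ee_rot'];p=s['tool_pos'];print(s['t'],p,s['width'],s['wrist_force'])
S=imaging.get_image("scene");D=imaging.get_image("side");save(S,"s2.png",(205,120,480,305),2.8);save(D,"d2.png",(120,60,370,280),2.6)
np.savez("im2.npz",S=S,D=D)
for z in (.1025,.1065,.1105): print(z,onz("scene",(277.7,245.2),z),onz("side",(309.4,194.9),z))
for n,im,b in (("scene",S,(240,215,320,290)),("side",D,(285,180,340,220))):
    g=cv2.cvtColor(im,cv2.COLOR_RGB2GRAY)[b[1]:b[3],b[0]:b[2]]
    m=((g>130)*255).astype(np.uint8);k,l,s_,c=cv2.connectedComponentsWithStats(m);print(n,[(c[i]+b[:2],s_[i][4]) for i in range(1,k) if s_[i][4]>50])
tgt=np.array([.607,-.02,p[2]]);print("delta tool mm",R.T@(tgt-p)*1000)
E
```

```text
t: 4.68
tool_pos: [0.3766, 0.3181, 0.2876]
ee_rot: [[-0.085, 0.996, 0.0], [0.996, 0.085, 0.0], [0.0, 0.0, -1.0]]
wrist_force: [1.0, 0.4, -1.7]
width: 0.0416
4.675 [0.37664301 0.31806479 0.28763686] 0.04164135502763205 [ 0.9833366   0.42326091 -1.6542541 ]
0.1025 [ 0.60517408 -0.0196509   0.1025    ] [ 0.60581486 -0.02104032  0.1025    ]
0.1065 [ 0.6071314  -0.01929294  0.1065    ] [ 0.60302733 -0.02538641  0.1065    ]
0.1105 [ 0.60908872 -0.01893497  0.1105    ] [ 0.6002398 -0.0297325  0.1105   ]
scene [(array([246.3490566, 230.8490566]), np.int32(106)), (array([277.84206081, 245.82179054]), np.int32(1184)), (array([297.40186916, 218.72897196]), np.int32(107)), (array([313.67399267, 242.85347985]), np.int32(273)), (array([245.69318182, 283.54545455]), np.int32(88))]
side [(array([319.24871531, 196.60226105]), np.int32(973))]
delta tool mm [-3.56428298e+02  2.00776017e+02 -8.17157668e-02]
```

View pics/d2.png

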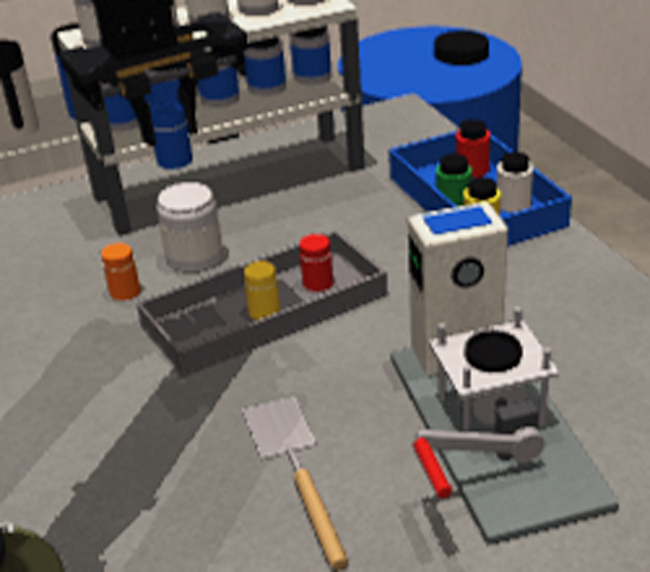

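```bash
python3 - <<'E'
from h import *
def pt(a,o,k=5): return (a[0]/k+o[0]-.4,a[1]/k+o[1]-.4)
P=[]
for a,b in (((326,245),(198,362)),((468,291),(150,275)),((262,398),(352,325)),((410,443),(297,246))):
    A=pt(a,(205,175));B=pt(b,(260,130)); t=tri([("scene",A),("side",B)]);P.append(t[0]);print(t[0],t[1][0],onz("scene",A,.123)[:2],onz("side",B,.123)[:2])
P=np.array(P);print(P.mean(0)); d=P[1]-P[0]+P[3]-P[2];print("yaw",-np.arctan2(d[0],d[1])); d=P[2]-P[0]+P[3]-P[1];print("yaw",np.arctan2(d[1],d[0]))
E
python3 -m pendant '[[-1,-22,0,0,0,0,0],[-1,-45,0,0,0,0,0],[-1,-45,10,0,0,0,0],[-1,-45,30,0,0,0,0.04],[-1,-45,30,0,0,0,0.05],[-1,-45,30,0,0,0,0.05],[-1,-30,30,0,0,0,0.05],[-1,-20,20,0,0,0,0.04]]'
python3 -m pendant '[[-1,0,0,0,0,0,0]]'
python3 - <<'E'
from h import *
s=readout.read_state();R=s['ee_rot'];p=s['tool_pos'];print(s['t'],p,s['width'],R)
c=imaging.calibration("wrist");W=imaging.get_image("wrist");save(W,"w3.png")
E
```

```text
[ 0.55429432 -0.05017228  0.11733826] 0.00025584440964836837 [ 0.55722153 -0.04930017] [ 0.55078283 -0.05647683]
[0.56919454 0.02809146 0.12082869] 0.0006646321516165898 [0.5709312 0.0277424] [0.56745469 0.02623369]
[ 0.64628933 -0.06481254  0.11740201] 3.215877810052427e-05 [ 0.64884095 -0.06404076] [ 0.64199309 -0.07066037]
[0.65848775 0.01221614 0.11971503] 0.00020271638626551743 [0.6597689  0.01253363] [0.65601129 0.00822023]
[ 0.60706648 -0.0186693   0.118821  ]
yaw -0.1727611662110542
yaw -0.16676306559332682
t: 5.78
tool_pos: [0.5373, 0.0189, 0.2847]
ee_rot: [[0.15, 0.989, -0.003], [0.989, -0.15, -0.001], [-0.002, -0.003, -1.0]]
wrist_force: [-0.0, -0.3, -0.0]
width: 0.0414
t: 5.9
tool_pos: [0.5372, 0.0186, 0.2847]
ee_rot: [[0.151, 0.989, -0.003], [0.989, -0.151, -0.002], [-0.003, -0.003, -1.0]]
wrist_force: [-1.2, 0.9, -1.8]
width: 0.0413
5.9 [0.53720584 0.0185798  0.28468366] 0.041313320916379216 [[ 0.15050216  0.98860511 -0.00300539]
 [ 0.98860605 -0.15050916 -0.00225348]
 [-0.00268014 -0.002632   -0.99999294]]
```

View pics/w3.png

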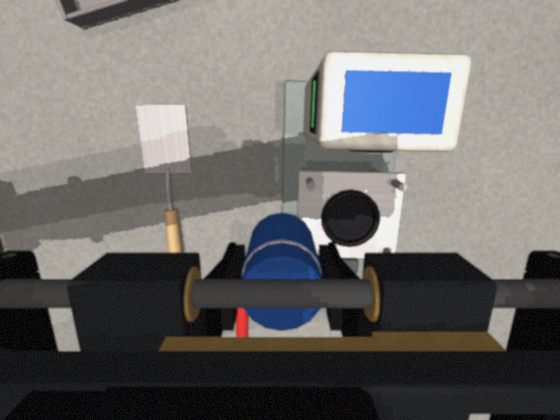

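```bash
python3 - <<'E'
from h import *
c=imaging.calibration("wrist");s=readout.read_state();R=s['ee_rot'];p=s['tool_pos']
W=cv2.imread("pics/w3.png",0)
b=(310,180,395,252);g=W[b[1]:b[3],b[0]:b[2]];m=((g<60)*255).astype(np.uint8)
k,l,st,ce=cv2.connectedComponentsWithStats(m)
for i in range(1,k):
    if st[i][4]>100:
        cn,_=cv2.findContours((l==i).astype(np.uint8),cv2.RETR_EXTERNAL,cv2.CHAIN_APPROX_NONE); e=cv2.fitEllipse(max(cn,key=len)); print(st[i],ce[i]+b[:2],e)
        u=np.array(e[0])+b[:2]
        for z in (.1025,.1065,.1105): print(z,onz("wrist",u,z,c))
cv2.imwrite("pics/w3c.png",cv2.resize(W[150:260,280:420],None,fx=5,fy=5))
E
```

```text
[  10   10   59   62 2577] [348.89328677 218.94877765] ((37.883880615234375, 39.867210388183594), (52.136173248291016, 66.84588623046875), 44.78034210205078)
0.1025 [ 0.60313118 -0.01888487  0.1025    ]
0.1065 [ 0.60244748 -0.01747238  0.1065    ]
0.1105 [ 0.60176377 -0.01605989  0.1105    ]
```

View pics/w3c.png

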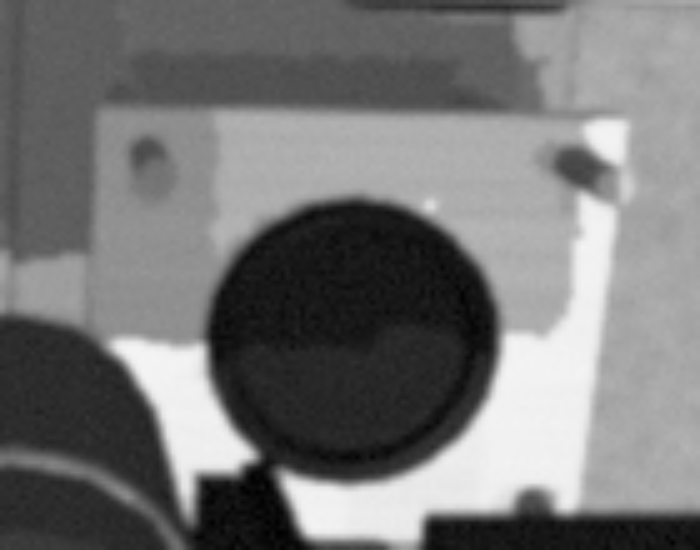

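```bash
python3 -m pendant '[[-1,-6,18,0,0,0,0.017],[-1,-10,27,0,0,0,0],[-1,-10,27,10,0,0,0],[-1,0,0,25,0,0,0],[-1,0,0,30,0,0,0],[-1,0,0,30,0,0,0],[-1,0,0,0,0,0,0],[-1,0,0,0,0,0,0]]'
python3 - <<'E'
from h import *
s=readout.read_state();R=s['ee_rot'];p=s['tool_pos'];print(s['t'],p,s['width'],R)
S=imaging.get_image("scene");D=imaging.get_image("side");save(S,"s4.png",(235,170,345,300),5);save(D,"d4.png",(260,110,380,240),5);np.savez("im4.npz",S=S,D=D)
for n in("scene","side"): print([proj(n,p+np.array([0,0,dz])) for dz in (-.0476,.0184)])
E
```

```text
t: 6.95
tool_pos: [0.6049, -0.0137, 0.1924]
ee_rot: [[0.16, 0.987, 0.001], [0.987, -0.16, 0.001], [0.001, 0.001, -1.0]]
wrist_force: [0.7, 0.5, -1.1]
width: 0.0412
6.95 [ 0.60486687 -0.01371701  0.19244798] 0.041164980297733585 [[ 1.60389380e-01  9.87053519e-01  7.72734657e-04]
 [ 9.87053560e-01 -1.60389858e-01  6.02428866e-04]
 [ 7.18568334e-04  6.66107302e-04 -9.99999520e-01]]
[array([280.06078994, 237.8627682 ]), array([280.19407031, 224.82602778])]
[array([308.13695057, 181.72993374]), array([308.71805952, 162.08125207])]
```

View pics/s4.png

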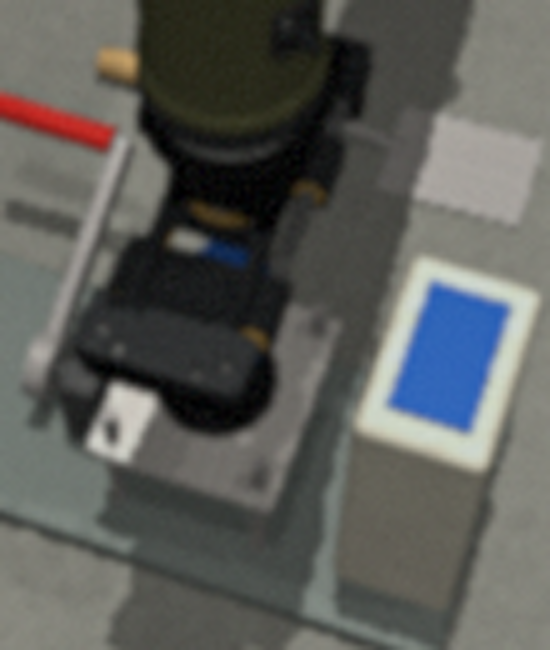

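View pics/d4.png

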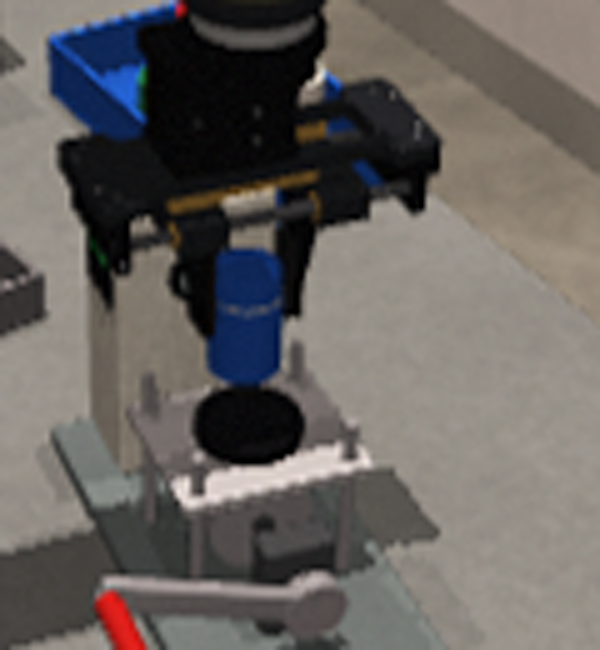

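```bash
python3 - <<'E'
from h import *
for z in (.104,.107,.110): print(z,onz("side",(309.4,193.8),z)[:2],onz("scene",(277.9,245.0),z)[:2])
print(tri([("side",(309.4,193.8)),("scene",(277.9,245.0))]))
for z in(.104,.107,.110):print(proj("side",(.6055,-.0185,z)),proj("scene",(.6055,-.0185,z)))
z=np.load("im0.npz"); save(z["D"],"d5.png",(285,175,340,215),14); save(z["S"],"s5.png",(250,220,305,270),14)
E
```

```text
0.104 [ 0.60746358 -0.01827961] [ 0.60525221 -0.01911189]
0.107 [ 0.60536238 -0.02155637] [ 0.60672237 -0.01884476]
0.11 [ 0.60326117 -0.02483314] [ 0.60819254 -0.01857762]
(array([ 0.60629108, -0.01929831,  0.10534996]), [np.float64(0.0004652799971501865), np.float64(0.00046527999715017865)])
[308.85547349 194.04884853] [278.11634087 245.12277982]
[308.88165361 193.21945155] [278.11691029 244.60098596]
[308.90791368 192.38752197] [278.11748261 244.07652637]
```

View pics/d5.png

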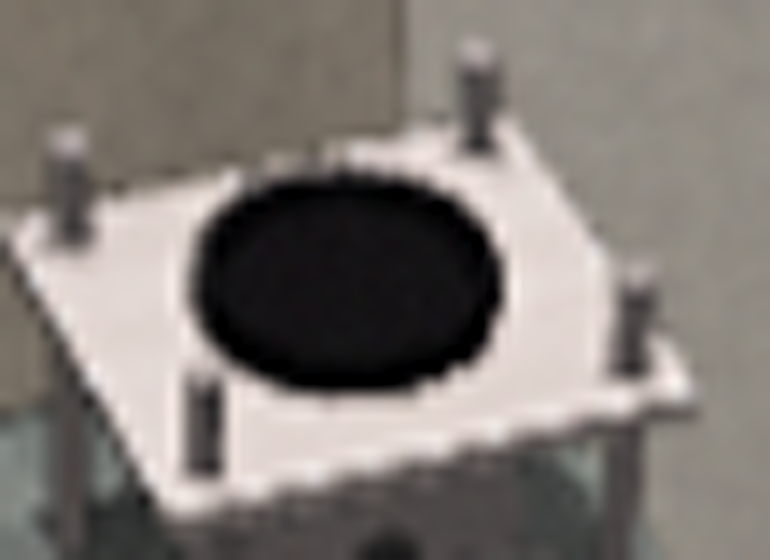

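View pics/s5.png

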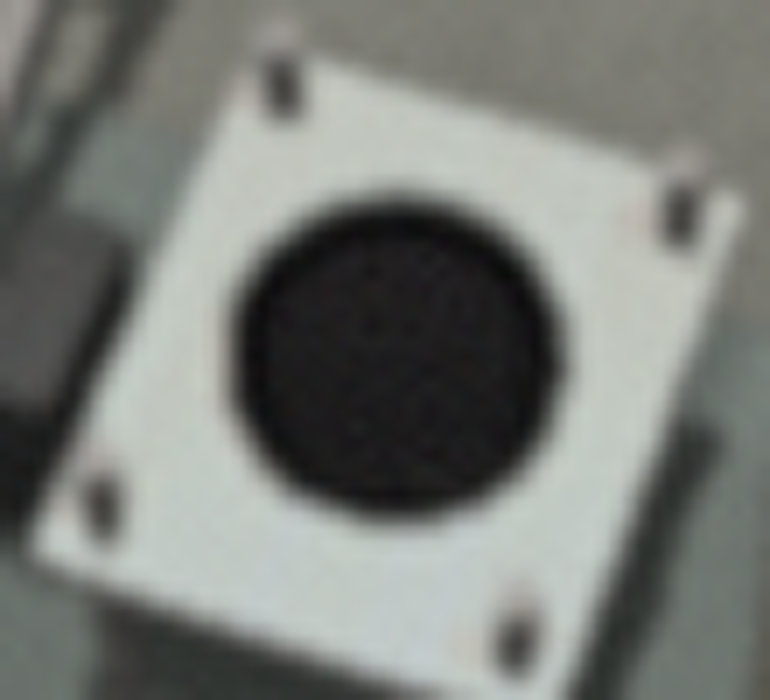

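```bash
python3 - <<'E'
from h import *
f=lambda a,o:(a[0]/14+o[0]-.46,a[1]/14+o[1]-.46)
P=[onz("scene",f(a,(250,220)),.123)[:2] for a in ((276,48),(687,162),(98,470),(515,605))]
Q=[onz("side",f(a,(285,175)),.123)[:2] for a in ((205,382),(70,137),(636,276),(478,50))]
print(np.mean(P,0),np.mean(Q,0)); print(np.array(P)-np.array(Q))
E
```

```text
[ 0.60657987 -0.01928365] [ 0.60473601 -0.0215067 ]
[[ 4.48617421e-03  4.73701548e-03]
 [-2.09997628e-03  5.61107194e-04]
 [ 3.33688905e-03  3.51968617e-03]
 [ 1.65236616e-03  7.43950928e-05]]
```

```bash
python3 -m pendant '[[-1,-6,2,0,0,0,0],[-1,0,0,12,0,0,0],[-1,0,0,13,0,0,0],[-1,0,0,5,0,0,0],[-1,0,0,4,0,0,0],[-1,0,0,0,0,0,0]]'
python3 - <<'E'
from h import *
s=readout.read_state();print(s['tool_pos'],s['wrist_force'])
D=imaging.get_image("side");save(D,"d6.png",(270,120,350,220),7)
E
```

```text
t: 7.8
tool_pos: [0.6057, -0.0204, 0.1572]
ee_rot: [[0.161, 0.987, -0.0], [0.987, -0.161, -0.0], [-0.0, -0.0, -1.0]]
wrist_force: [-1.0, -0.4, -2.2]
width: 0.0411
[ 0.60573602 -0.02037993  0.15724927] [-0.9914425  -0.40325817 -2.19720825]
```

View pics/d6.png

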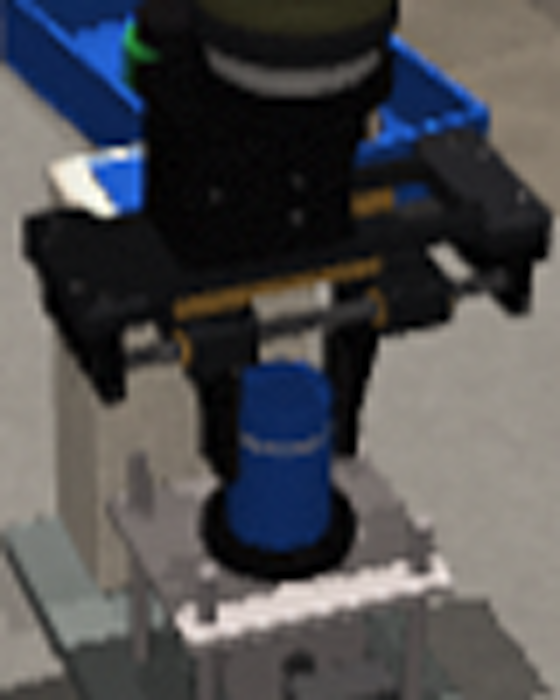

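Side view: the pot's base, around crop (280,540), sits centred within the black dish and inside the rim, which spans x 203–355. I lower it in small steps while watching the force.

```bash
python3 -m pendant '[[-1,0,0,2,0,0,0],[-1,0,0,0,0,0,0]]'; python3 -m pendant '[[-1,0,0,2,0,0,0],[-1,0,0,0,0,0,0]]';python3 -m pendant '[[-1,0,0,2,0,0,0],[-1,0,0,0,0,0,0]]'
```

```text
t: 8.1
tool_pos: [0.6059, -0.0205, 0.1556]
ee_rot: [[0.161, 0.987, 0.0], [0.987, -0.161, 0.0], [0.0, 0.0, -1.0]]
wrist_force: [0.2, 0.4, -1.3]
width: 0.041
t: 8.35
tool_pos: [0.6057, -0.0204, 0.1534]
ee_rot: [[0.161, 0.987, -0.0], [0.987, -0.161, 0.0], [0.0, -0.0, -1.0]]
wrist_force: [-0.6, 0.4, -1.1]
width: 0.0411
t: 8.6
tool_pos: [0.6057, -0.0205, 0.1514]
ee_rot: [[0.161, 0.987, -0.0], [0.987, -0.161, 0.0], [-0.0, -0.0, -1.0]]
wrist_force: [-0.0, 0.0, -2.0]
width: 0.0412
```

```bash
for i in 1; do python3 -m pendant '[[-1,0,0,1.5,0,0,0],[-1,0,0,0,0,0,0]]'; python3 -m pendant '[[-1,0,0,1.5,0,0,0],[-1,0,0,0,0,0,0]]'; done | grep -E "pos|force"
```

```text
tool_pos: [0.6059, -0.0205, 0.1502]
wrist_force: [-0.3, -0.2, -0.7]
tool_pos: [0.606, -0.0205, 0.149]
wrist_force: [-1.5, 0.3, 3.9]
```

```bash
python3 -m pendant '[[-1,0,0,1,0,0,0],[-1,0,0,0,0,0,0]]' | grep -E "pos|force"
```

```text
tool_pos: [0.606, -0.0205, 0.1478]
wrist_force: [-0.9, -0.4, 4.0]
```

```bash
python3 -m pendant '[[-0.03,0,0,0,0,0,0],[0.1,0,0,0,0,0,0],[0.35,0,0,0,0,0,0],[0.35,0,0,0,0,0,0],[0.35,0,0,0,0,0,0]]'
python3 - <<'E'
from h import *
D=imaging.get_image("side");save(D,"d7.png",(250,120,370,260),5)
E
```

```text
t: 9.98
tool_pos: [0.6058, -0.0204, 0.1475]
ee_rot: [[0.161, 0.987, -0.0], [0.987, -0.161, 0.0], [0.0, -0.0, -1.0]]
wrist_force: [-0.1, -0.6, 0.4]
width: 0.058
```

View pics/d7.png

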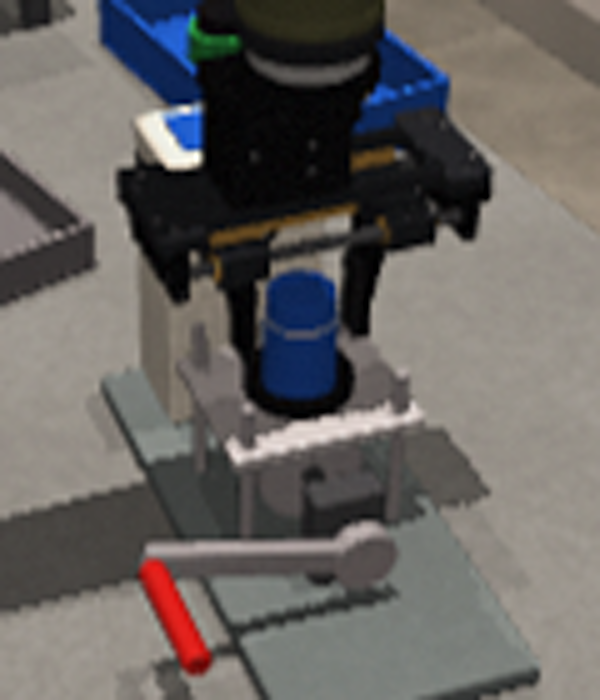

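```bash
python3 -m pendant '[[0.35,0,0,-10,0,0,0],[0.35,0,0,-20,0,0,0],[0.35,0,0,-30,0,0,0],[0.35,0,0,-30,0,0,0],[0.35,0,0,-30,0,0,0]]'
python3 -m pendant '[[0.0,-20,0,0,0,0,0],[0.0,-35,-15,0,0,0,0],[0.0,-35,-35,0,0,0,0],[0,-35,-35,0,0,0,0],[0,-15,-35,0,0,0,0],[0,0,0,0,0,0,0]]'
python3 - <<'E'
from h import *
S=imaging.get_image("scene");D=imaging.get_image("side");c=imaging.calibration("wrist");W=imaging.get_image("wrist")
np.savez("im8.npz",S=S,D=D,W=W);save(W,"w8.png");save(D,"d8.png",(240,110,380,285),4.5);save(S,"s8.png",(205,165,350,305),5)
for n,im in (("scene",S),("side",D)):print([b for b in blobs(im,(0,150,60),(8,255,255)) if 170<b[0][1]<300])
E
```

```text
t: 10.65
tool_pos: [0.6061, -0.0206, 0.2704]
ee_rot: [[0.161, 0.987, 0.002], [0.987, -0.161, 0.0], [0.001, 0.002, -1.0]]
wrist_force: [0.2, 0.4, 0.8]
width: 0.059
t: 11.4
tool_pos: [0.4623, -0.1416, 0.2679]
ee_rot: [[0.165, 0.986, 0.001], [0.986, -0.165, 0.002], [0.002, 0.0, -1.0]]
wrist_force: [0.8, 0.2, 0.1]
width: 0.0434
[(array([245.7, 195.3]), array([233, 190,  25,  11,  99], dtype=int32)), (array([409.6, 257.3]), array([400, 247,  20,  22, 285], dtype=int32))]
[(array([284.6, 243.3]), array([278, 232,  14,  23, 140], dtype=int32))]
```

View pics/d8.png

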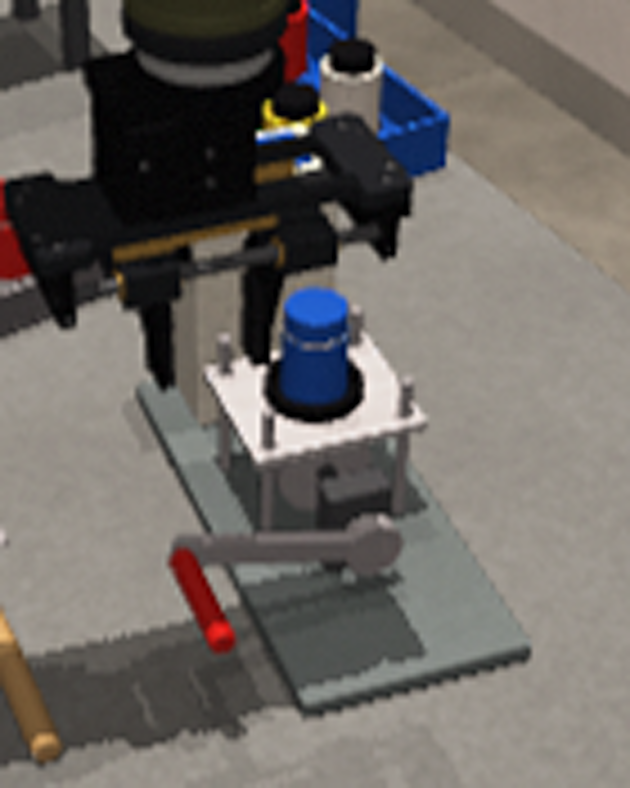

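View pics/s8.png

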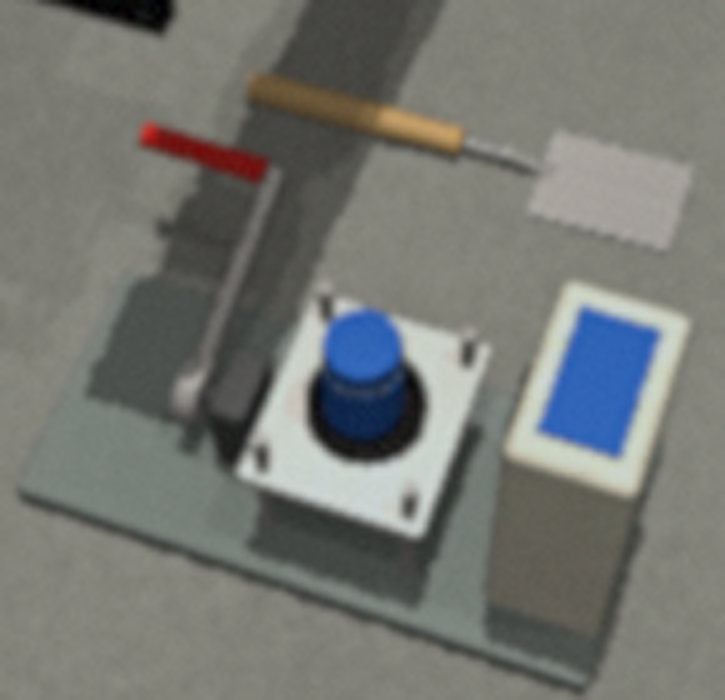

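View pics/w8.png

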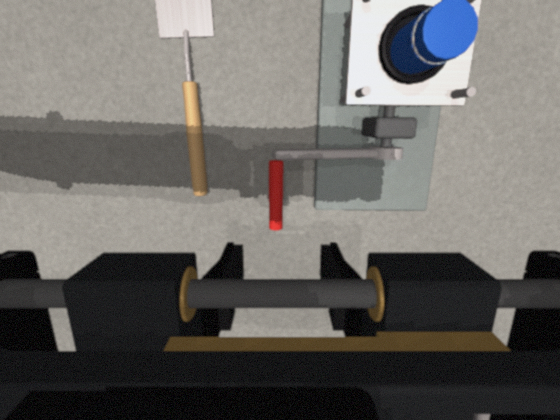

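```bash
python3 - <<'E'
from h import *
c=imaging.calibration("wrist");s=readout.read_state();R=s['ee_rot'];p=s['tool_pos'];print(p)
h,e=tri([("scene",(245.7,195.3)),("side",(284.6,243.3))]);print(h,e)
W=np.load("im8.npz")["W"];b=[b for b in blobs(W,(0,150,60),(8,255,255)) ];print(b)
for z in (.08,.09,.1):
  print(z,[ (R.T@(onz(n,u,z,c if n=="wrist" else None)-p)*1000).round(1) for n,u in (("wrist",b[0][0]),("scene",(245.7,195.3)),("side",(284.6,243.3)))])
o=np.array([.6057,-.0200])-.06*np.array([.167,.986]); piv=o-.084*np.array([.167,.986]);print("pivot",piv)
for a in (.25,.3,.35): q=np.array([piv[0]-.13*np.cos(a)*.986,piv[1]+.13*np.cos(a)*.167,.05+.13*np.sin(a)]);print(a,q,proj("scene",q),proj("side",q),proj("wrist",q,c),(R.T@(q-p)*1000).round(1))
E
```

```text
[ 0.46527772 -0.13922047  0.26779813]
[ 0.4569289  -0.14018639  0.08232813] [np.float64(0.001196265288506861), np.float64(0.0011962652885067716)]
[(array([275.5, 193.6]), array([269, 160,  14,  70, 862], dtype=int32))]
0.08 [array([ -0.6,  -7.8, 187.8]), array([ -2.6, -10.8, 187.8]), array([ -1.1,  -6.6, 187.8])]
0.09 [array([  1.7,  -7.6, 177.8]), array([  0.6,  -4.8, 177.8]), array([-10.8, -10. , 177.8])]
0.1 [array([  4. ,  -7.4, 167.8]), array([  3.8,   1.2, 167.8]), array([-20.6, -13.4, 167.8])]
pivot [ 0.581652 -0.161984]
0.25 [ 0.45745681 -0.14094891  0.08216251] [245.06716358 195.7002952 ] [284.49495449 243.27658256] [275.67551831 196.21154227] [ -3.   -7.6 185.6]
0.3 [ 0.45919697 -0.14124364  0.08841763] [244.67022722 194.96120611] [285.11544776 241.36618792] [277.22084033 197.58156972] [ -3.1  -5.8 179.4]
0.35 [ 0.46124321 -0.14159022  0.09457671] [244.229007   194.31891648] [285.85406    239.44229159] [279.11798666 198.98123889] [ -3.1  -3.8 173.2]
```

```bash
python3 -m pendant '[[0,-2,-8,10,0,0,0],[0,0,0,30,0,0,0],[0,0,0,35,0,0,0],[0,0,0,35,0,0,0],[0,0,0,35,0,0,0],[0,0,0,25,0,0,0],[0,0,0,16,0,0,0],[0,0,0,0,0,0,0]]'
python3 -m pendant '[[0,0,0,0,0,0,0]]' 40
python3 - <<'E'
from h import *
p=readout.read_state()['tool_pos'];print(p)
D=imaging.get_image("side");save(D,"d9.png",(240,150,360,280),5)
E
```

```text
t: 12.55
tool_pos: [0.4557, -0.1398, 0.0804]
ee_rot: [[0.161, 0.987, -0.003], [0.987, -0.161, -0.0], [-0.001, -0.003, -1.0]]
wrist_force: [-0.3, -0.3, 0.3]
width: 0.0433
t: 12.68
tool_pos: [0.4573, -0.1401, 0.0823]
ee_rot: [[0.161, 0.987, 0.001], [0.987, -0.161, -0.0], [-0.0, 0.001, -1.0]]
wrist_force: [0.1, 0.7, 0.0]
width: 0.043
[ 0.45734311 -0.14011827  0.08227299]
```

View pics/d9.png

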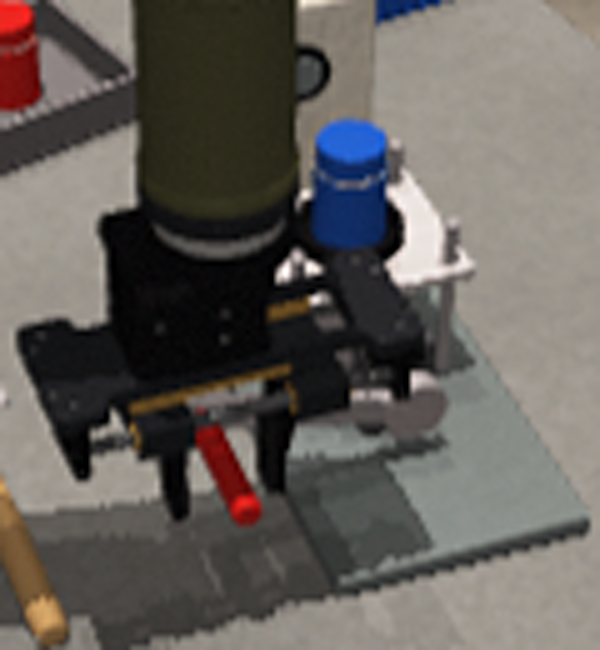

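```bash
python3 -m pendant '[[-1,0,0,2,0,0,0],[-1,0,0,0,0,0,0],[-1,0,0,0,0,0,0],[-1,0,0,0,0,0,0],[-1,0,0,0,0,0,0]]' 45
```

```text
t: 13.35
tool_pos: [0.4585, -0.1402, 0.08]
ee_rot: [[0.161, 0.987, 0.004], [0.987, -0.161, -0.001], [-0.0, 0.004, -1.0]]
wrist_force: [4.4, -1.4, -3.5]
width: 0.0138
```

```bash
python3 - <<'E'
import numpy as np
a=np.linspace(.25,1.57,17)
print(np.c_[a[1:],130*-np.diff(np.cos(a)),-130*np.diff(np.sin(a))].round(1).tolist())
E
```

```text
[[0.3, 3.1, -10.3], [0.4, 3.9, -10.0], [0.5, 4.7, -9.6], [0.6, 5.5, -9.2], [0.7, 6.2, -8.7], [0.7, 6.9, -8.2], [0.8, 7.6, -7.6], [0.9, 8.2, -6.9], [1.0, 8.7, -6.2], [1.1, 9.2, -5.5], [1.2, 9.6, -4.7], [1.2, 10.0, -3.9], [1.3, 10.3, -3.1], [1.4, 10.5, -2.2], [1.5, 10.6, -1.3], [1.6, 10.7, -0.5]]
```

```bash
python3 -m pendant '[[-1,0,3.1,-10.3,0,0,0],[-1,0,3.9,-10.0,0,0,0],[-1,0,0,0,0,0,0]]'
python3 -m pendant '[[-1,0,4.7,-9.6,0,0,0],[-1,0,5.5,-9.2,0,0,0],[-1,0,0,0,0,0,0]]'
python3 - <<'E'
from h import *
D=imaging.get_image("side");save(D,"d10.png",(240,120,360,280),4.5)
E
```

```text
t: 13.72
tool_pos: [0.4663, -0.1417, 0.1007]
ee_rot: [[0.161, 0.987, 0.006], [0.987, -0.161, -0.002], [-0.001, 0.006, -1.0]]
wrist_force: [7.5, -1.1, -4.0]
width: 0.0139
t: 14.1
tool_pos: [0.4772, -0.1435, 0.1187]
ee_rot: [[0.161, 0.987, 0.008], [0.987, -0.161, -0.003], [-0.002, 0.008, -1.0]]
wrist_force: [13.9, -3.7, -13.5]
width: 0.0144
```

View pics/d10.png

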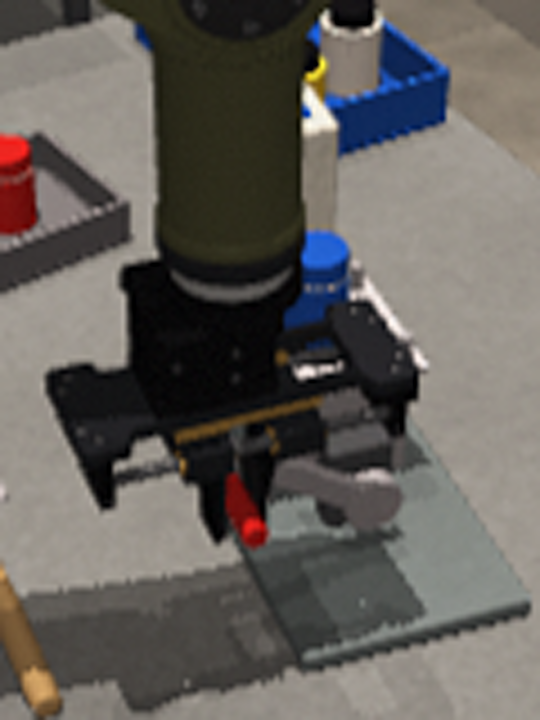

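```bash
python3 -m pendant '[[-1,0,8.2,-7.2,0,0,0],[-1,0,6.9,-8.2,0,0,0],[-1,0,0,0,0,0,0]]'
python3 -m pendant '[[-1,0,7.6,-7.6,0,0,0],[-1,0,8.2,-6.9,0,0,0],[-1,0,0,0,0,0,0]]'
```

```text
t: 14.52
tool_pos: [0.4891, -0.1455, 0.1325]
ee_rot: [[0.161, 0.987, 0.001], [0.987, -0.161, -0.002], [-0.002, 0.001, -1.0]]
wrist_force: [8.5, -2.1, -13.2]
width: 0.0143
t: 14.9
tool_pos: [0.5037, -0.1481, 0.1457]
ee_rot: [[0.161, 0.987, -0.002], [0.987, -0.161, -0.002], [-0.002, -0.001, -1.0]]
wrist_force: [7.5, -2.7, -18.4]
width: 0.0142
```

```bash
python3 -m pendant '[[-1,0,10,-4.2,0,0,0],[-1,0,10,-4.2,0,0,0],[-1,0,0,0,0,0,0]]'
python3 -m pendant '[[-1,0,9.6,-4,0,0,0],[-1,0,10,-3.2,0,0,0],[-1,0,0,0,0,0,0]]'
```

```text
t: 15.28
tool_pos: [0.521, -0.1511, 0.1558]
ee_rot: [[0.162, 0.987, -0.008], [0.987, -0.162, 0.001], [-0.001, -0.008, -1.0]]
wrist_force: [-5.7, -0.4, -3.5]
width: 0.0139
t: 15.65
tool_pos: [0.5405, -0.1546, 0.1631]
ee_rot: [[0.162, 0.987, -0.008], [0.987, -0.162, 0.0], [-0.001, -0.008, -1.0]]
wrist_force: [-5.8, -0.8, -4.1]
width: 0.0131
```

```bash
python3 - <<'E'
from h import *
D=imaging.get_image("side");save(D,"d11.png",(250,100,370,260),4.5);S=imaging.get_image("scene");save(S,"s11.png",(205,165,350,305),5)
E
```

```text
(no output)
```

View pics/d11.png

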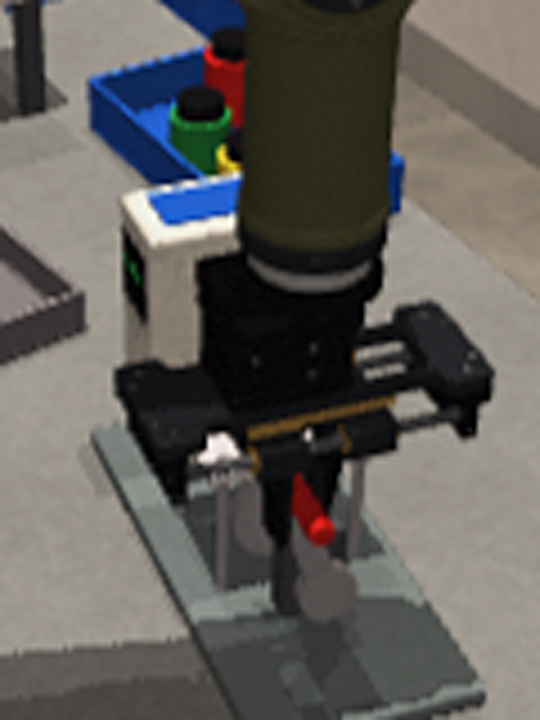

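View pics/s11.png

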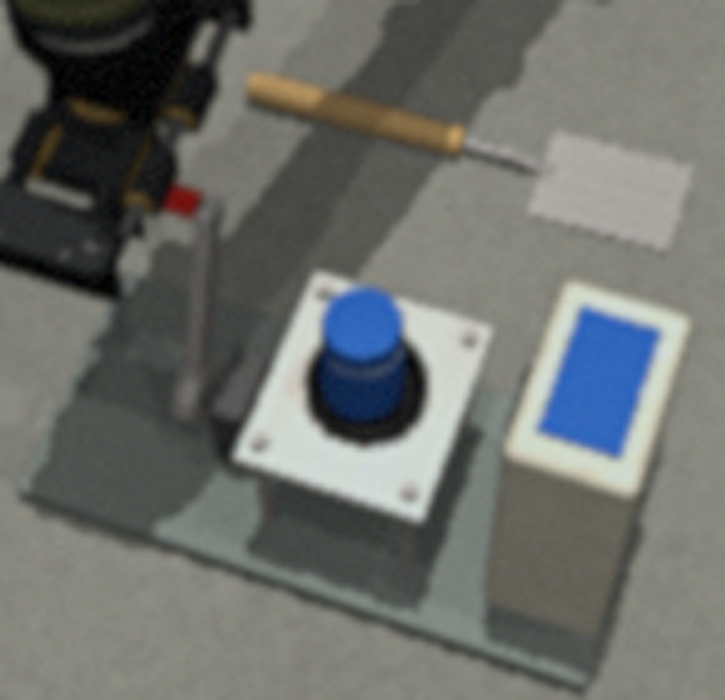

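```bash
python3 -m pendant '[[-1,0,10.3,-3.0,0,0,0],[-1,0,10.4,-2.2,0,0,0],[-1,0,0,0,0,0,0]]'
python3 -m pendant '[[-1,0,10.5,-1.5,0,0,0],[-1,0,10.5,-0.7,0,0,0],[-1,0,0,0,0,0,0],[-1,0,0,0,0,0,0]]'
python3 - <<'E'
from h import *
p=readout.read_state()['tool_pos'];print(p)
D=imaging.get_image("side");save(D,"d12.png",(250,100,370,260),4.5);S=imaging.get_image("scene");save(S,"s12.png",(205,165,350,305),5);np.savez("im12.npz",S=S,D=D)
E
```

```text
t: 16.12
tool_pos: [0.5601, -0.1579, 0.1672]
ee_rot: [[0.162, 0.987, -0.01], [0.987, -0.162, 0.0], [-0.001, -0.01, -1.0]]
wrist_force: [-5.2, -1.7, -8.1]
width: 0.0132
t: 16.62
tool_pos: [0.5801, -0.1614, 0.1689]
ee_rot: [[0.162, 0.987, -0.011], [0.987, -0.162, 0.0], [-0.001, -0.011, -1.0]]
wrist_force: [-6.4, -1.7, -9.9]
width: 0.0132
[ 0.58007802 -0.16139474  0.16889425]
```

View pics/d12.png

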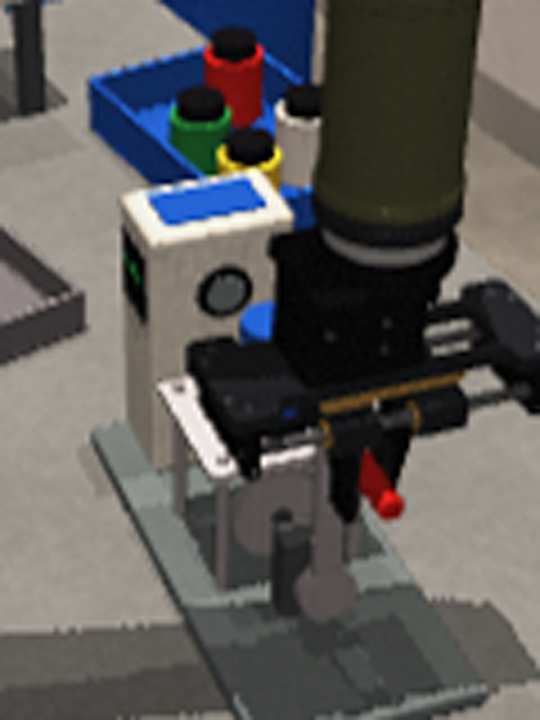

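View pics/s12.png

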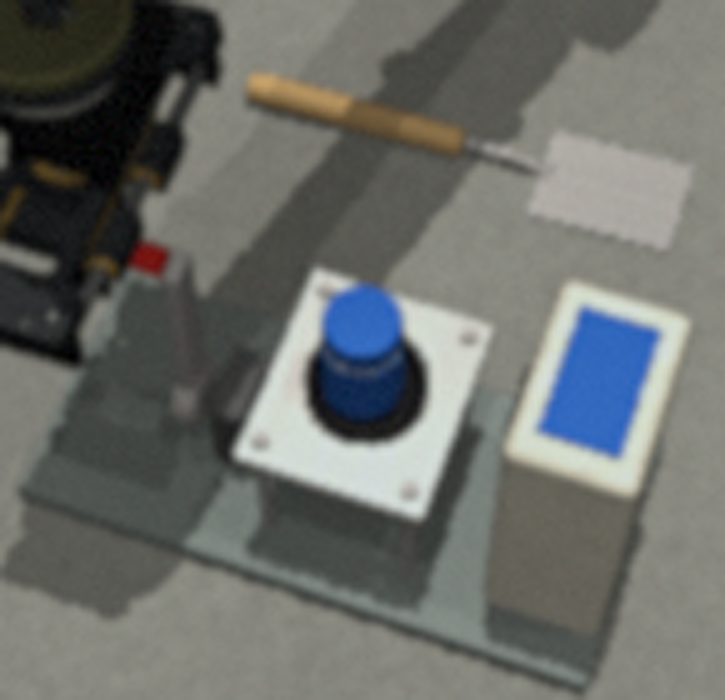

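```bash
python3 - <<'E'
from h import *
o=np.array([.6057,-.0200])-.06*np.array([.167,.986])
def P(a,y): 
    xy=o+y*np.array([.167,.986])-.13*np.cos(a)*np.array([.986,-.167]); return np.r_[xy,.05+.13*np.sin(a)]
for a in (1.3,1.42,1.5,1.57,1.65,1.72): print(a,(proj("side",P(a,-.122))-[250,100])*4.5,(proj("scene",P(a,-.046))-[205,165])*5, P(a,-.084))
D=np.load("im12.npz")["D"];print([b for b in blobs(D,(0,150,60),(8,255,255)) if 170<b[0][1]<300])
for z in(.17,.18):print(onz("side",(337.5,211.9),z))
save(D,"d13.png",(310,170,370,250),9)
E
```

```text
1.3 [335.64055691 526.91660348] [187.71331188 214.15400404] [ 0.547364   -0.1561766   0.17526256]
1.42 [361.84174007 516.05910594] [175.37166346 235.16679616] [ 0.5623961  -0.15872261  0.17852473]
1.5 [379.43603704 510.21153117] [167.04086913 250.77005058] [ 0.57258491 -0.1604483   0.17967435]
1.57 [394.78537924 506.04686486] [159.7475715  265.37150564] [ 0.58154993 -0.16196671  0.17999996]
1.65 [412.15154694 502.40233929] [151.47248772 283.03159218] [ 0.59179372 -0.16370171  0.17959245]
1.72 [427.09190395 500.20371109] [144.33940475 299.23129856] [ 0.60070605 -0.16521121  0.17855567]
[(array([333.8, 208.1]), array([330, 200,  10,  15,  80], dtype=int32))]
[ 0.58323046 -0.18787854  0.17      ]
[ 0.57591221 -0.19740783  0.18      ]
```

View pics/d13.png

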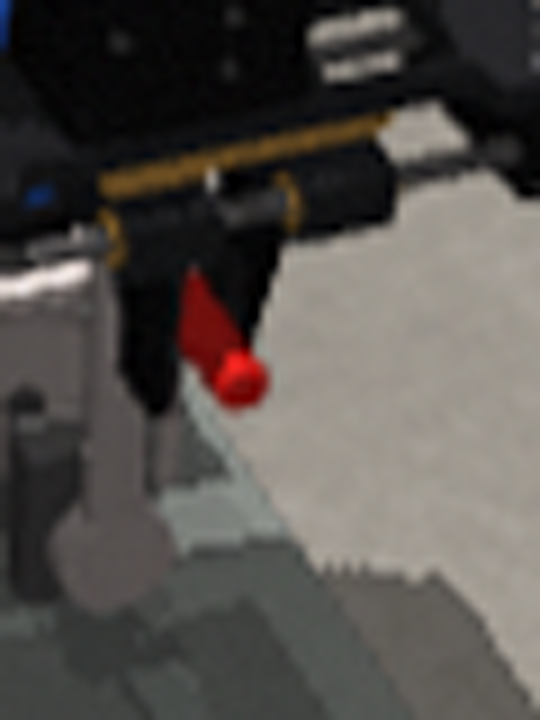

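```bash
python3 -m pendant '[[-1,0,2,0,0,0,0],[-1,0,0,0,0,0,0],[-1,0,0,0,0,0,0],[-1,0,0,0,0,0,0],[-1,0,0,0,0,0,0],[-1,0,0,0,0,0,0],[-1,0,0,0,0,0,0],[-1,0,0,0,0,0,0]]'
python3 -m pendant '[[-1,0,0,0,0,0,0],[-1,0,0,0,0,0,0],[-1,0,0,0,0,0,0],[-1,0,0,0,0,0,0],[-1,0,0,0,0,0,0],[-1,0,0,0,0,0,0],[-1,0,0,0,0,0,0],[-1,0,0,0,0,0,0]]'
python3 - <<'E'
from h import *
D=imaging.get_image("side");save(D,"d14.png",(290,160,370,250),8);S=imaging.get_image("scene");save(S,"s14.png",(215,205,315,270),7)
E
```

```text
t: 17.73
tool_pos: [0.5809, -0.1615, 0.1689]
ee_rot: [[0.163, 0.987, -0.013], [0.987, -0.163, 0.001], [-0.001, -0.013, -1.0]]
wrist_force: [-10.5, -1.2, -5.9]
width: 0.0137
t: 18.73
tool_pos: [0.5809, -0.1616, 0.1689]
ee_rot: [[0.163, 0.987, -0.013], [0.987, -0.163, 0.001], [-0.001, -0.013, -1.0]]
wrist_force: [-10.5, -1.1, -6.7]
width: 0.0132
```

View pics/d14.png

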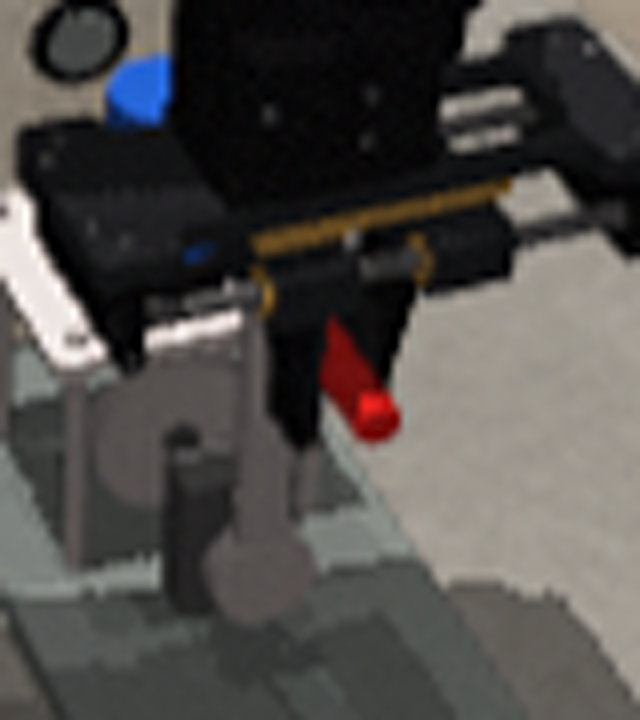

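View pics/s14.png

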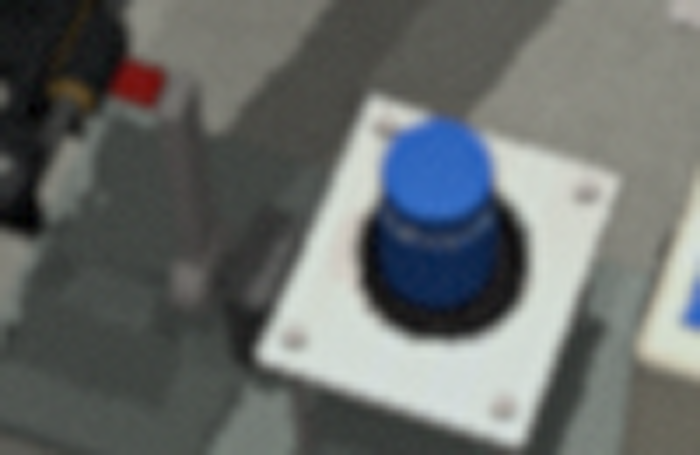

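```bash
python3 -c "
from station import bot,readout
print(readout.read_state()['qvel'].round(3)); print(bot.finish_job())"
```

```text
[ 0.    -0.     0.     0.001  0.001 -0.002  0.   ]
the job is handed in; nothing more can be done
None
```

I lifted the blue pot out of the bin and set it in the nest upright, then let go while the lever was still down at about 0.25 rad. I then gripped the red handle, swung the lever up, and handed the job in at about 19 s with the fingers still holding it. No verdict was reported.

**Last checks**
- **Lever:** the pictures put it at about 1.55 rad, and the arm did not drift over a 1 s hold. The grip was set to 45 N, and the wrist force was about 12 N.
- **Stage and pot:** the stage was raised until the rod tops were about flush with it. The pot stood upright and centred in the nest, with no robot contact visible.

**What disagreed**
- **Grip on the handle:** the handle slid about 9 mm up the pads towards the palm during the swing. It stayed gripped, but the fingers read 13 to 14 mm on the 16 mm bar.
- **Nest position:** the camera views differed by 2 to 5 mm. I checked the fit against the pot's known position before lowering, and confirmed the seating by the contact force.
- **Stage height:** I judged it from the pictures and did not measure it.

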